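# Release the ratchet clamp and take out the rack

## Robot

A 6-joint arm with a two-finger parallel gripper is mounted at the origin on the work surface. World frame = base frame: x ahead of the robot, y to its left, z up, the work surface at z = 0. Lengths are in m, angles in degrees, forces in N, time in s.
With the tool pointing down it reaches from about 0.425 to 0.95 m from the base axis. Payload 14.7 kg.
Tool frame: the origin (TCP) lies on the centre line of the jaws, within the pads' length; the fingertips stand 14 mm ahead of it and the grasp point (between the pads) lies 5 mm behind it (tcp_to_tips is the z of the fingertips in the tool frame, in m); z points along the fingers, y is the direction in which the jaws open and shut (so a half turn about z gives the same grasp; the last joint's range is limited). The gripper opens to 85 mm and grips with 20 to 120 N. Pads are 22 mm wide; open, the fingers measure 114 mm over their backs; the gripper's body (76 mm by 85 mm) begins 54 mm behind the grasp point. The pads swing forward as they close: fully open they stand 13 mm farther back than shut.
Start: joints at [-70.737, 27.513, 91.461, -0, 61.026, -2.67], TCP at [0.243, -0.603, 0.245] pointing down, gripper open.
Joint ranges: [-157.49, 157.49], [-46.99, 117.5], [13.45, 153.17], [-89.5, 269.5], [5.16, 153.95], [-167.48, 167.48]. Speed limits (degrees/s): [108.29, 108.29, 136.94, 172.46, 172.46, 172.46].

## Interface

Orientations are given as [roll, pitch, yaw] about the fixed x, y, z axes, in that order (R = Rz(yaw) Ry(pitch) Rx(roll)).
In Python, from rig import * gives the robot as it stands.
- The arm moves only by the shell command python3 -m handwheel 'ROWS' [FORCE]. ROWS is JSON, a list that holds one entry, the list of rows, each a list of 7 numbers: the opening, from 0 (shut) to 1 (fully open), then the shift along the tool's x, y, z in mm, then the turn, a rotation vector about the tool's x, y, z in degrees. In form: [[[claw, tx, ty, tz, ax, ay, az], ...]]. A call has 1 to 20 rows; each row is the pose to reach, as a shift and turn from the pose commanded when the call began, along the tool's axes at that moment; what a row does not reach only later rows make up. A row lasts 1/8 s, in which the tool goes at most 62.5 mm and 10.7 degrees, less where a joint would pass 70% of its speed; a pose out of reach is approached as far as the arm can. A call with a gripper value outside its range is refused whole. The fingers move at their own pace and stop on an object; FORCE is the grip in N (left out, the last holds). Time passes only in rows, so rows that repeat a pose let the fingers close. It gives the time, the measured TCP pose, the force and the opening at its end, in the units of the state.
- state(): the state, without advancing time (a new reading comes with each control period).
- capture(name): name is "side" or "top" or "wrist"; returns the picture (384x512x3 uint8, blue, green, red); there is no depth.
- camera_model(name): a dict with "K" (3x3 intrinsics, pixels), "dist" ([k1, k2, p1, p2, k3] as OpenCV has them; the pictures are not rectified), "eye" and "attitude" of the camera in the world; the wrist camera has in their place "tool_from_camera" (4x4, takes a point from camera to tool coordinates, whose origin is the TCP and whose axes are the flange's). Camera axes: x right, y up, looking along -z (the intrinsics and any distortion apply to the point x, -y, -z); pixel columns grow to the right and rows downward; lengths in m; the calibration is good to about 2 mm. A picture is of the moment at which its call begins: read the wrist's pose just before it. camera_model takes no time and is no camera call.
- sign_off(): hands the job in, once; it reports no verdict.
The state is a dict: "time": time; "joint_positions": joint angles; "joint_velocities": joint speeds; "joint_torque": joint torques, N m; "ee_pos": TCP position; "ee_rot": TCP orientation; "wrist_force": force on the tool from outside, world axes, zero at the start; "moment": the same for the moment, N m; "grip_width": finger opening in m.
Only numpy, scipy, OpenCV 4.12 (cv2) and the standard library are available. Lean on these libraries where they do the work, as an engineer would, in place of code of your own. Each camera call takes 0.05 s, during which the arm holds its last target.

## Task

The blue tip rack is held in the ratchet clamp: lift the red sprung pawl off the toothed wheel and keep it up until the jaw has run all the way back, with the rack left where it stands meanwhile, then let the pawl drop again. Then lift the rack out and set it down gently, upright, in the middle of the green mat (not the grey one), let go, and leave the other things on the bench undisturbed.

Things in the scene. Friction and masses are not known exactly. Their poses are not given: they have to be found in the camera images.
- pawl_tab (a point): Centre of the red upright lifting tab at the pawl's free end: 12 mm thick (x), 24 mm long (y), 44 mm high (z); 136 mm above the bench when down. Pinch it across x from above. The pawl's hinge axis is parallel to x, 105 mm away along -y and 34 mm lower, so the tab tilts as it rises. The pawl's 12 mm wide arm begins 21 mm under the tab's centre.
- wheel_axle (a point): Centre of the steel toothed wheel under the pawl, 61 mm above the bench. Radius 43 mm, axis along x, 14 mm wide. A steel bar that moves with the jaw runs along y beside it at x = 31 mm, top 87 mm above the bench. The pawl's hinge fork (38 mm in x, top 114 mm above the bench) is at y = -70 mm.
- pawl (a joint): Angle of the pawl, rad: 0 = down, nose in the wheel's teeth; grows as it is lifted, up to 0.5. Clear of the teeth above 0.1 (tab up 11 mm); 0.2 (tab up 20 mm) is safe. A spring holds it down with 3 to 5 N at the tab, a few N more while a tooth is loaded. Let go, it falls back and locks the wheel again.
- jaw (a joint): Slide of the yellow moving jaw, m: about 0 = clamping, 0.0375 = fully back. A spring drives it back (about 40 mm/s, about one second in all) along the clamp's -y, towards the wheel, while the pawl is clear of the wheel. If the pawl drops too early the jaw stops at the next tooth.
- rack_seat (a point): Point on top of the clamp's base plate midway between anvil and closed jaw, 12 mm above the bench. x across the clamp, y along its slide towards the anvil, z up. Plate 130 (x) by 345 mm (y). Fixed anvil at y = +55 mm (80 mm in x, top 52 mm above the bench); closed jaw at y = -55 mm (70 mm in x, top 55 mm; ear and bar up to 87 mm at x = +31 mm). No side walls.
- rack_center (a point): Centre of the loose blue tip rack (0.2 to 0.42 kg), a block 56 mm in x, 110 mm in y, 50 mm high, z up, dark holes on top; underside 25 mm below this point. It starts on the clamp's plate, its y ends between anvil and jaw, up to 8 mm off the clamp's middle in x; a sprung pad in the jaw holds it with a few newtons. Grasp it across x from above.
- green_mat: The green mat, 140 mm square, 4 mm thick, fixed to the bench; origin at the centre of its underside.
- grey_mat: The grey mat of the same size, not to be used; origin at the centre of its underside.
- sample_jar: White jar with a green lid, 66 mm in diameter, 75 mm high, loose bystander; origin at the centre of its underside.
- reagent_bottle: Amber bottle with a blue cap, 64 mm in diameter, 140 mm high, loose bystander; origin at the centre of its underside.
- pink_tip_box: Pink tip box, 120 by 85 by 57 mm high, loose bystander; origin at the centre of its underside.
- marker: White and black marker pen lying on the bench, 150 mm long, 15 mm thick, loose bystander; origin at the underside, near its middle, length along its x.
Not all that is in view belongs to the job. What is shaped like the part that bears rack_center but purple is not meant.

How it is judged (in metres and radians):
On the way, in this order (a step that is already met when the one before it is completed fails the run):
1. the pawl is lifted clear of the wheel (above 0.1 rad) (value of joint pawl above 0.1 rad), for 0.1 s.
2. the jaw has run fully back (above 34 mm) while the rack still stands in the clamp (moved less than 20 mm) (value of joint jaw above 0.034 m and distance of rack_center from where it was at the start of the episode below 0.02 m), for 0.2 s.
At the end, for the whole second after the job is handed in: The jaw is fully back (more than 34 mm), the pawl is down again (below 0.08 rad), and the rack stands upright (within 0.1 rad) and at rest on the green mat, its centre within 35 mm of the mat's centre (value of joint jaw above 0.034 m and value of joint pawl below 0.08 rad and horizontal distance between rack_center and green_mat below 0.035 m and height (world z) of rack_center between 0.025 and 0.033 m and angle between rack_center's own z axis and vertical below 0.1 rad and linear speed of rack below 0.02 m/s); the robot touches nothing.
It fails at once if a bystander is moved by more than 30 mm (distance of any of sample_jar, reagent_bottle, pink_tip_box, marker from where it was at the start of the episode above 0.03 m).
It fails at once if the rack is dropped or flung: faster than 0.7 m/s close above the bench (its centre below 80 mm) (linear speed of rack above 0.7 m/s and height (world z) of rack_center below 0.08 m).
It also fails if it takes over 51 s, if anything falls off the work surface, if the arm or the gripper's body presses on something with over 40 N, if the wrist force passes 120 N, or if a joint passes its speed limit or range.

## Working session

There is one attempt and no reset: what is moved stays moved. The work goes in short steps, Python scripts to look and compute and a shell command to move; the robot and the scene stay as the last step left them, time stands still between calls to the robot, and variables do not carry over. Pictures are saved under pics/ and viewed, and the job is handed in when it is done.

```bash
mkdir -p pics; ls
python3 - <<'E'
from rig import *
import cv2
s=state();print(s)
for n in("side","top","wrist"):
    cv2.imwrite(f"pics/{n}0.png",capture(n))
    m=camera_model(n);print(n,m)
E
```

```text
pics
{'time': 0.0, 'joint_positions': array([-7.07375293e+01,  2.75509986e+01,  9.14959600e+01,  4.76854937e-05,
        6.10250110e+01, -2.67060630e+00]), 'joint_velocities': array([-0.04462274,  0.04656287,  0.07191056,  0.05801008, -0.09808386,
       -0.03719527]), 'joint_torque': array([-3.38880323e-03, -9.50670576e+01, -4.30180907e+01, -2.72203097e-04,
        1.19322145e-02,  2.82286216e-06]), 'ee_pos': array([ 0.24266684, -0.60255761,  0.24464505]), 'ee_rot': array([-1.79928111e+02, -3.39498963e-03,  2.19330518e+01]), 'wrist_force': array([-1.21858526,  0.06934129, -0.96527632]), 'moment': array([ 0.00967755, -0.01127146, -0.04981558]), 'grip_width': 0.08530670869578491}
side {'K': array([[413.93142545,   0.        , 251.86273184],
       [  0.        , 413.93142545, 186.88363312],
       [  0.        ,   0.        ,   1.        ]]), 'dist': array([-0.06812517,  0.        ,  0.        ,  0.        ,  0.        ]), 'eye': array([-0.04975093,  0.75098804,  0.80708248]), 'attitude': array([  53.90251735,    0.98310462, -143.2491636 ])}
top {'K': array([[402.94582662,   0.       
[... 232 characters left out ...]
0.02648195,  1.36640346]), 'attitude': array([  2.26705434,  -0.28076717, -89.30199382])}
wrist {'K': array([[289.4369573 ,   0.        , 262.03301123],
       [  0.        , 289.4369573 , 189.38337264],
       [  0.        ,   0.        ,   1.        ]]), 'dist': array([-0.04927811,  0.        ,  0.        ,  0.        ,  0.        ]), 'tool_from_camera': array([[-7.19159865e-04,  9.62884092e-01,  2.69914260e-01,
         6.82499737e-02],
       [ 9.99999334e-01,  4.48827801e-04,  1.06326445e-03,
        -5.31512763e-04],
       [ 9.02655397e-04,  2.69914845e-01, -9.62883774e-01,
        -1.27974449e-01],
       [ 0.00000000e+00,  0.00000000e+00,  0.00000000e+00,
         1.00000000e+00]])}
```

View pics/top0.png

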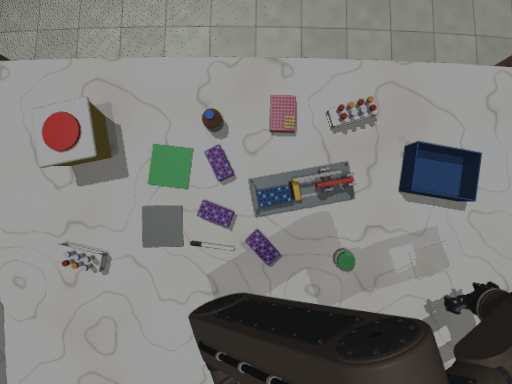

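View pics/side0.png

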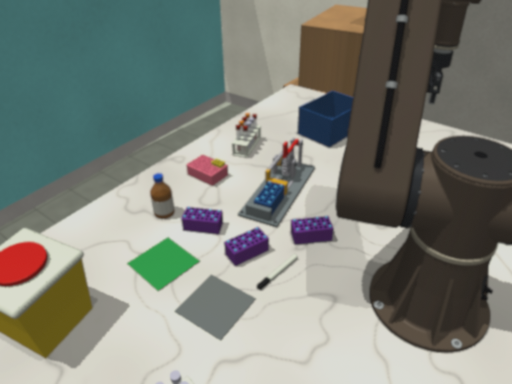

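View pics/wrist0.png

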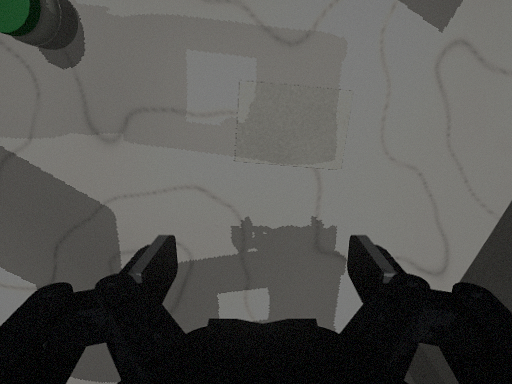

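The blue rack sits in the clamp at top-view (275,195). Look-alikes are the purple racks at (219,163), (216,214) and (263,247), which aren't wanted. For the mat, green is at (171,167) and grey at (162,226). The red candidates are the pawl at (335,183), the red lid on the yellow box at (61,131) and the red tube caps at (350,108). I'll check my choice in a close crop.

```bash
cat > h.py <<'E'
from rig import *
import cv2, numpy as np
from scipy.spatial.transform import Rotation as R
def cam(n,s=None):
    m=camera_model(n)
    if n!="wrist":
        return m, R.from_euler('xyz',m['attitude'],degrees=True).as_matrix(), np.array(m['eye'])
    s=s or state()
    Rt=R.from_euler('xyz',s['ee_rot'],degrees=True).as_matrix()
    T=np.array(m['tool_from_camera'])
    return m, Rt@T[:3,:3], Rt@T[:3,3]+s['ee_pos']
def ray(c,px):
    m,Rc,e=c
    u=cv2.undistortPoints(np.array([[px]],float),m['K'],m['dist'])[0,0]
    d=Rc@np.array([u[0],-u[1],-1.]); return e,d
def atz(c,px,z):
    e,d=ray(c,px); return e+d*(z-e[2])/d[2]
def proj(c,P):
    m,Rc,e=c
    P=np.atleast_2d(P); q=(P-e)@Rc; q=q*[1,-1,-1]
    return cv2.projectPoints(q,np.zeros(3),np.zeros(3),m['K'],m['dist'])[0][:,0]
def crop(img,x0,y0,x1,y1,k,name):
    c=cv2.resize(img[y0:y1,x0:x1],None,fx=k,fy=k,interpolation=cv2.INTER_CUBIC)
    for x in range((x0+9)//10*10,x1,10):
        cv2.line(c,((x-x0)*k,0),((x-x0)*k,6),(0,255,255),1)
        if x%20==0: cv2.putText(c,str(x),((x-x0)*k-8,18),0,.35,(0,255,255),1)
    for y in range((y0+9)//10*10,y1,10):
        cv2.line(c,(0,(y-y0)*k),(6,(y-y0)*k),(0,255,255),1)
        if y%20==0: cv2.putText(c,str(y),(8,(y-y0)*k+4),0,.35,(0,255,255),1)
    cv2.imwrite("pics/"+name+".png",c)
E
python3 - <<'E'
from h import *
crop(cv2.imread("pics/top0.png"),240,150,370,225,6,"c1")
crop(cv2.imread("pics/side0.png"),230,125,330,225,6,"c2")
E
```

```text
(no output)
```

View pics/c1.png

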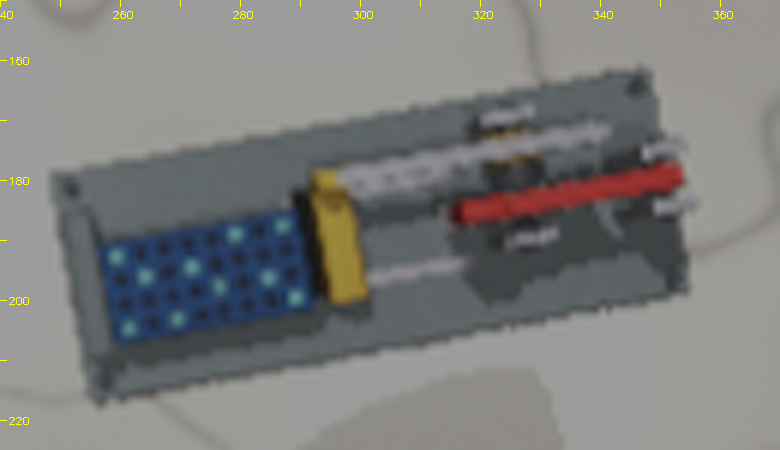

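View pics/c2.png

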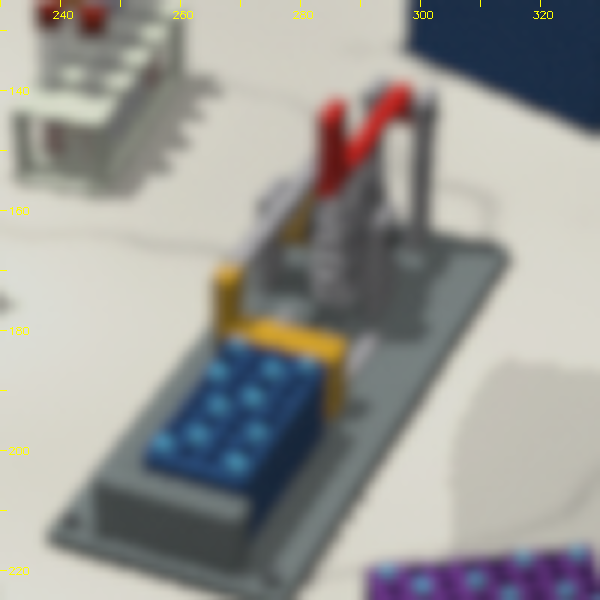

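```bash
python3 - <<'E'
from h import *
t=cam("top");s=cam("side")
pl=np.array([atz(t,p,.012) for p in[(248.3,179.2),(348.3,161.3),(355,198.7),(256.2,217)]])
rk=np.array([atz(t,p,.062) for p in[(257.2,190.8),(288.3,184.7),(291.3,200.8),(259.3,207)]])
for n,q in(("plate",pl),("rack",rk)):
    print(n,q.round(4)[:,:2].tolist(),"c",q.mean(0).round(4))
    for i in range(4): 
        d=q[(i+1)%4]-q[i]; print(np.linalg.norm(d).round(4),np.degrees(np.arctan2(d[1],d[0])).round(2))
# side rack top corners
print("side rack", [atz(s,(230+x/6,125+y/6),.062)[:2].round(4).tolist() for x,y in[(145,465),(248,492),(330,350),(225,340)]])
print("tab top z=.158 top", atz(t,(316.5,185.2),.158).round(4),"side",atz(s,(285.8,142.5),.158).round(4), "side mid .136",atz(s,(285.5,149),.136).round(4))
print("green",[atz(t,p,.004)[:2].round(3).tolist() for p in[(153.5,145),(193,148),(189,188),(149,184)]])
E
python3 - <<'E'
from h import *
crop(cv2.imread("pics/top0.png"),140,95,240,255,4,"c3")
crop(cv2.imread("pics/side0.png"),120,170,340,320,3,"c4")
E
```

```text
plate [[0.5711, 0.0135], [0.6363, -0.3248], [0.5096, -0.3482], [0.4444, -0.0147]] c [ 0.5403 -0.1685  0.012 ]
0.3446 -79.1
0.1288 -169.56
0.3398 101.06
0.1298 12.55
rack [[0.5312, -0.0173], [0.5522, -0.1179], [0.5001, -0.1281], [0.4788, -0.0247]] c [ 0.5156 -0.072   0.062 ]
0.1027 -78.2
0.0531 -168.87
0.1055 101.63
0.0528 8.1
side rack [[0.5205, -0.0024], [0.4681, -0.0142], [0.4997, -0.1344], [0.5488, -0.1104]]
tab top z=.158 top [ 0.5478 -0.1962  0.158 ] side [ 0.5461 -0.2051  0.158 ] side mid .136 [ 0.545  -0.2028  0.136 ]
green [[0.685, 0.34], [0.676, 0.204], [0.539, 0.215], [0.551, 0.353]]
```

View pics/c3.png

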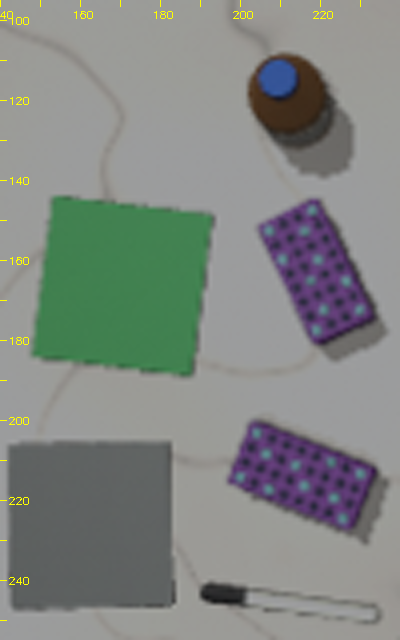

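```bash
cat >> h.py <<'E'
def rel(P,yaw=None):
    """shift in tool axes (mm) and az from the present pose to point P, tool down at yaw"""
    s=state(); Rt=R.from_euler('xyz',s['ee_rot'],degrees=True)
    sh=Rt.inv().apply(np.array(P)-s['ee_pos'])*1000
    rv=(Rt.inv()*R.from_euler('xyz',[180,0,yaw],degrees=True)).as_rotvec(degrees=True) if yaw is not None else None
    print(sh.round(1),None if rv is None else rv.round(2)); return sh,rv
E
python3 - <<'E'
from h import *
rel((.54,-.22,.26),101)
E
```

```text
[ 418.7 -243.9  -14.9] [-4.000e-02 -4.000e-02 -7.907e+01]
```

```bash
python3 -m handwheel '[[[1,50,-29,-15,0,0,-9],[1,100,-58,-15,0,0,-18],[1,150,-87,-15,0,0,-28],[1,200,-116,-15,0,0,-38],[1,250,-145,-15,0,0,-48],[1,300,-174,-15,0,0,-58],[1,350,-203,-15,0,0,-68],[1,400,-232,-15,0,0,-77],[1,419,-244,-15,0,0,-79],[1,419,-244,-15,0,0,-79],[1,419,-244,-15,0,0,-79]]]'
python3 - <<'E'
from h import *
s=state();cv2.imwrite("pics/w1.png",capture("wrist"));print(s['time'],s['ee_pos'],s['ee_rot'],s['joint_positions'])
i=cv2.imread("pics/w1.png")
crop(i,130,40,400,340,2,"w1c")
c=cam("wrist",s)
yw=np.radians(11)
print(proj(c,[(.546,-.203,.158)]))
E
```

```text
time: 1.52
ee_pos: [0.5399, -0.2205, 0.2601]
ee_rot: [-180.0, -0.0, 100.9]
wrist_force: [0.1, -0.5, -0.9]
grip_width: 0.0855
1.525 [ 0.53987536 -0.22052057  0.26012941] [-1.79970229e+02 -3.01261055e-03  1.00893552e+02] [-2.51873063e+01  2.13242434e+01  9.94850248e+01 -1.75739510e-02
  5.92165674e+01 -3.60718613e+01]
[[273.91013073 175.83969689]]
```

View pics/w1c.png

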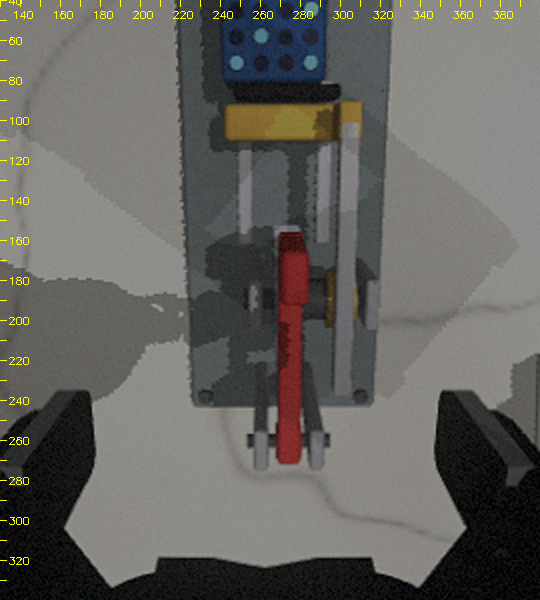

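Run:
```python
from h import *
i=cv2.imread("pics/w1.png")
crop(i,235,140,325,280,5,"w1d")
```

```text
(no output)
```

View pics/w1d.png

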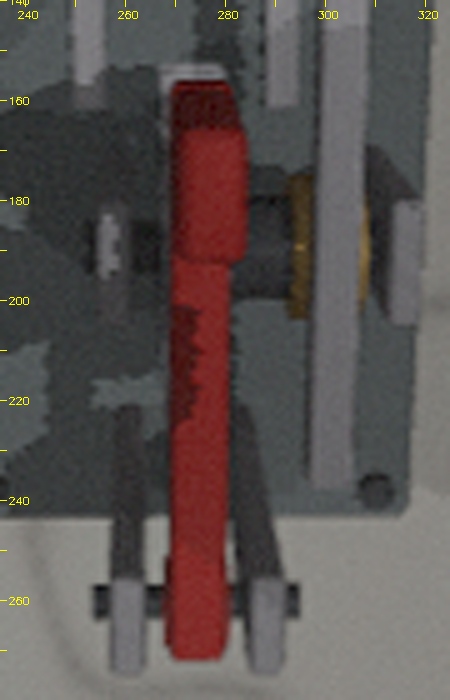

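Run:
```python
from h import *
i=cv2.imread("pics/w1.png")
s=state();c=cam("wrist",s)
P=atz(c,(277.5,178.5),.158);print(P)
ux=np.array([np.cos(np.radians(11)),np.sin(np.radians(11)),0]);uy=np.array([-ux[1],ux[0],0])
# rack end & plate edges
for n,p,z in(("plateL",(190.5,235),.012),("plateR",(316,235),.012),("plateLt",(181.5*1+40,60),.012),("rackL",(241,80),.062),("rackR",(292.5,80),.062)):
    print(n,atz(c,p,z).round(4))
print("corner BL",atz(c,(232,241),.012),"BR",atz(c,(316,242),.012))
t=P.copy();t[2]=.147
rel(t,101)
```

```text
[ 0.54920845 -0.20495274  0.158     ]
plateL [ 0.4591 -0.3415  0.012 ]
plateR [ 0.6337 -0.308   0.012 ]
plateLt [ 0.4673 -0.1058  0.012 ]
rackL [ 0.4988 -0.1281  0.062 ]
rackR [ 0.5527 -0.1178  0.062 ]
corner BL [ 0.51843591 -0.33943681  0.012     ] BR [ 0.63634736 -0.31856903  0.012     ]
[ 13.8  12.3 113.2] [-0.02 -0.   -0.14]
```

```bash
python3 -m handwheel '[[[0.7,14,12,40,0,0,0],[0.6,14,12,80,0,0,0],[0.6,14,12,110,0,0,0],[0.6,14,12,123,0,0,0],[0.6,14,12,123,0,0,0],[0.6,14,12,123,0,0,0]]]' 60
python3 - <<'E'
from h import *
s=state();cv2.imwrite("pics/w2.png",capture("wrist"));print(s['time'],s['ee_pos'],s['ee_rot'],s['wrist_force'],s['grip_width'])
i=cv2.imread("pics/w2.png")
crop(i,130,90,400,384,2,"w2c")
E
```

```text
time: 2.33
ee_pos: [0.55, -0.2047, 0.1385]
ee_rot: [179.9, 0.1, 100.9]
wrist_force: [0.4, -0.3, -0.4]
grip_width: 0.0509
2.325 [ 0.55004221 -0.20467776  0.13849215] [1.79920352e+02 5.44426925e-02 1.00901691e+02] [ 0.39750933 -0.28854056 -0.37805098] 0.05092859145093663
```

View pics/w2c.png

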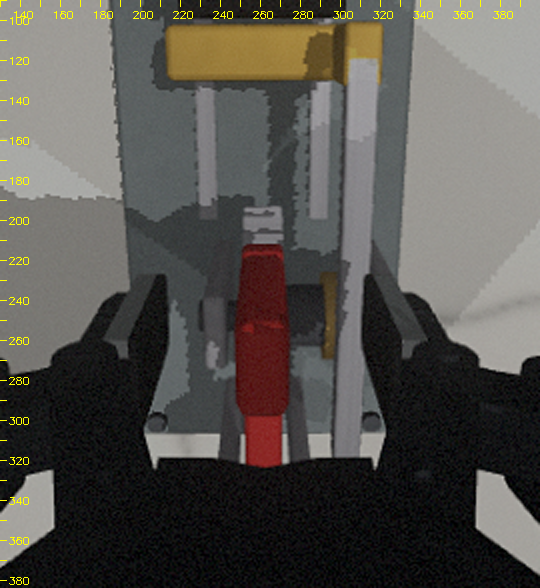

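The red tab, around (262,275), lies centred between the open pads, whose inner edges are at x≈213 and x≈311. I'll close on it next.

```bash
python3 -m handwheel '[[[0,0,0,0,0,0,0],[0,0,0,0,0,0,0],[0,0,0,0,0,0,0],[0,0,0,0,0,0,0]]]' 70
```

```text
time: 2.88
ee_pos: [0.5495, -0.2041, 0.1377]
ee_rot: [180.0, 0.0, 100.9]
wrist_force: [-3.6, -0.1, 6.4]
grip_width: 0.0112
```

Gripped at about 11–12 mm. Now I'll lift it along its arc to about 0.28 rad.

```bash
python3 -m handwheel '[[[0,-3,0,-8,0,4,0],[0,-6,0,-15,0,8,0],[0,-9,0,-22,0,12,0],[0,-13,0,-28,0,16,0],[0,-13,0,-28,0,16,0],[0,-13,0,-28,0,16,0],[0,-13,0,-28,0,16,0],[0,-13,0,-28,0,16,0]]]' 70
python3 - <<'E'
from h import *
s=state();cv2.imwrite("pics/w3.png",capture("wrist"));print(s['time'],s['ee_pos'],s['ee_rot'],s['wrist_force'],s['grip_width'])
crop(cv2.imread("pics/w3.png"),130,0,400,294,2,"w3c")
E
```

```text
time: 3.88
ee_pos: [0.552, -0.2172, 0.1652]
ee_rot: [180.0, -15.9, 101.0]
wrist_force: [-1.7, -6.1, -1.4]
grip_width: 0.0109
3.875 [ 0.55196877 -0.21718468  0.16521604] [179.99812957 -15.92957881 100.95919396] [-1.66915472 -6.09167662 -1.38261443] 0.010901583277775405
```

View pics/w3c.png

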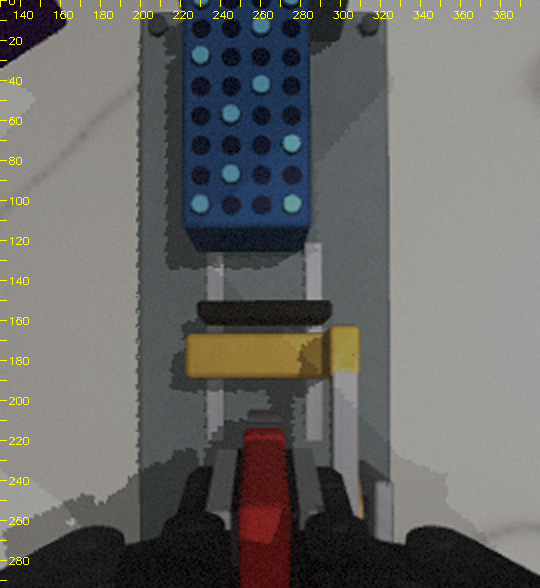

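The jaw has left the rack and its pad is at row ~157, so there is a gap. I'll keep holding, then check that it has stopped.

```bash
python3 -m handwheel '[[[0,0,0,0,0,0,0],[0,0,0,0,0,0,0],[0,0,0,0,0,0,0],[0,0,0,0,0,0,0],[0,0,0,0,0,0,0],[0,0,0,0,0,0,0],[0,0,0,0,0,0,0],[0,0,0,0,0,0,0]]]'
python3 - <<'E'
from h import *
s=state();cv2.imwrite("pics/w4.png",capture("wrist"));print(s['time'],s['ee_pos'],s['ee_rot'],s['wrist_force'],s['grip_width'])
crop(cv2.imread("pics/w4.png"),130,0,400,294,2,"w4c")
c=cam("wrist",s)
ux=np.array([np.cos(np.radians(11)),np.sin(np.radians(11)),0]);uy=np.array([-ux[1],ux[0],0])
for p,z in(((253,113.5),.062),((222+0,113.5),.062),((283.5,113.5),.062),((240,168),.055),((240,189),.055)):
    P=atz(c,p,z);print(P.round(4),(P@ux).round(4),(P@uy).round(4))
i0=cv2.imread("pics/w3.png");i1=cv2.imread("pics/w4.png")
E
```

```text
time: 4.92
ee_pos: [0.552, -0.2171, 0.1652]
ee_rot: [-180.0, -15.9, 101.0]
wrist_force: [-1.2, -3.9, -1.1]
grip_width: 0.0109
4.925 [ 0.55196512 -0.21714823  0.16518936] [-179.99969089  -15.93522221  100.95836994] [-1.1575523  -3.88382727 -1.08289274] 0.010859390082162761
[ 0.5258 -0.1235  0.062 ] 0.4926 -0.2216
[ 0.4999 -0.1285  0.062 ] 0.4662 -0.2215
[ 0.5513 -0.1186  0.062 ] 0.5185 -0.2216
[ 0.5232 -0.1708  0.055 ] 0.481 -0.2674
[ 0.5266 -0.1887  0.055 ] 0.481 -0.2857
```

View pics/w4c.png

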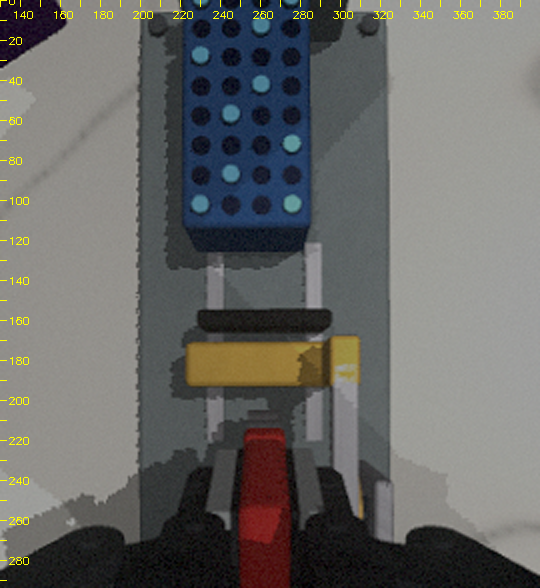

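```bash
python3 -m handwheel '[[[0,0,0,0,0,0,0],[0,0,0,0,0,0,0],[0,0,0,0,0,0,0],[0,0,0,0,0,0,0]]]'
python3 - <<'E'
from h import *
s=state();cv2.imwrite("pics/w5.png",capture("wrist"))
a=cv2.imread("pics/w4.png").astype(int);b=cv2.imread("pics/w5.png").astype(int)
for n,y in(("w1",0),("w3",0),("w4",0),("w5",0)):
    im=cv2.imread(f"pics/{n}.png").astype(int)
    m=(im[:,:,2]-im[:,:,0]>60)&(im[:,:,1]>80)
    ys,xs=np.nonzero(m[:,225:280]);v=np.bincount(ys,minlength=384);print(n,np.nonzero(v>25)[0][[0,-1]])
ux=np.array([np.cos(np.radians(11)),np.sin(np.radians(11)),0]);uy=np.array([-ux[1],ux[0],0])
c=cam("wrist",s)
for r in(171.5,192.5): print(atz(c,(255,r),.055)@uy)
s1=dict(s);s1['ee_pos']=np.array([.53988,-.22052,.26013]);s1['ee_rot']=np.array([-179.97,0,100.894])
c1=cam("wrist",s1)
for r in(92,110): print("w1",atz(c1,(255,r),.055)@uy)
E
```

```text
time: 5.48
ee_pos: [0.552, -0.2172, 0.1652]
ee_rot: [180.0, -15.9, 101.0]
wrist_force: [-1.1, -4.8, -1.0]
grip_width: 0.0112
w1 [ 93 109]
w3 [167 187]
w4 [171 192]
w5 [171 192]
-0.2705287426698009
-0.2888243717625594
w1 -0.23283493121683282
w1 -0.25204371334075354
```

The jaw has stopped after about 37 mm of travel and the rack hasn't moved. I'll lower the pawl along its arc and release it.

```bash
python3 -m handwheel '[[[0,2,0,7,0,-4,0],[0,3,0,14.5,0,-8,0],[0,4,0,22,0,-12,0],[0,5,0,30,0,-16,0],[0,5,0,30,0,-16,0],[0,5,0,30,0,-16,0],[0.6,5,0,30,0,-16,0],[0.6,5,0,30,0,-16,0],[0.6,5,0,30,0,-16,0]]]'
python3 - <<'E'
from h import *
s=state();print(s['ee_rot'],s['wrist_force'],s['grip_width'])
rk=np.array([.5155,-.0715,.15]) 
rel(rk,101)
E
```

```text
time: 6.65
ee_pos: [0.5494, -0.2038, 0.1378]
ee_rot: [-180.0, -0.0, 100.9]
wrist_force: [1.0, 0.8, -0.8]
grip_width: 0.0513
[-1.79998284e+02 -1.23979643e-02  1.00934252e+02] [ 0.96243547  0.79004021 -0.76107668] 0.051268271083101204
[136.3  -8.2 -12.2] [-0.   -0.01 -0.07]
```

```bash
python3 -m handwheel '[[[0.8,0,0,-50,0,0,0],[1,0,0,-100,0,0,0],[1,0,0,-100,0,0,0]]]'
python3 - <<'E'
from h import *
s=state();cv2.imwrite("pics/w6.png",capture("wrist"));cv2.imwrite("pics/s6.png",capture("side"))
crop(cv2.imread("pics/w6.png"),130,0,400,294,2,"w6c")
crop(cv2.imread("pics/s6.png"),230,105,350,225,5,"s6c")
rel((.515,-.070,.165),101)
ux=np.array([np.cos(np.radians(11)),np.sin(np.radians(11)),0]);uy=np.array([-ux[1],ux[0],0])
E
```

```text
time: 7.02
ee_pos: [0.5514, -0.2047, 0.2418]
ee_rot: [179.7, 0.2, 100.9]
wrist_force: [-0.6, 0.0, 0.8]
grip_width: 0.0851
[138.   -8.5  73.1] [ 0.04  0.02 -0.06]
```

View pics/w6c.png

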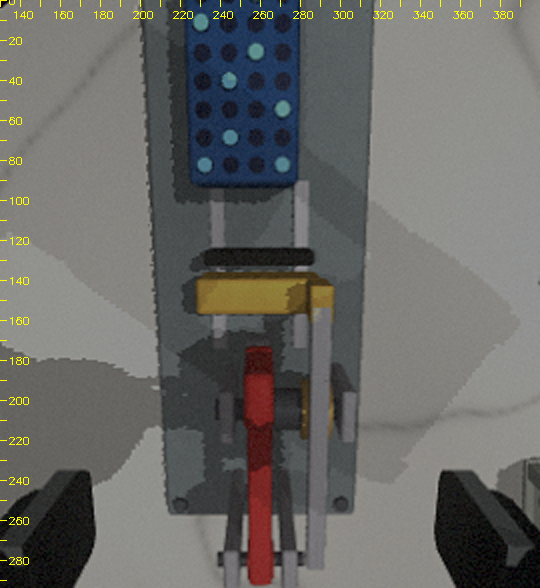

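View pics/s6c.png

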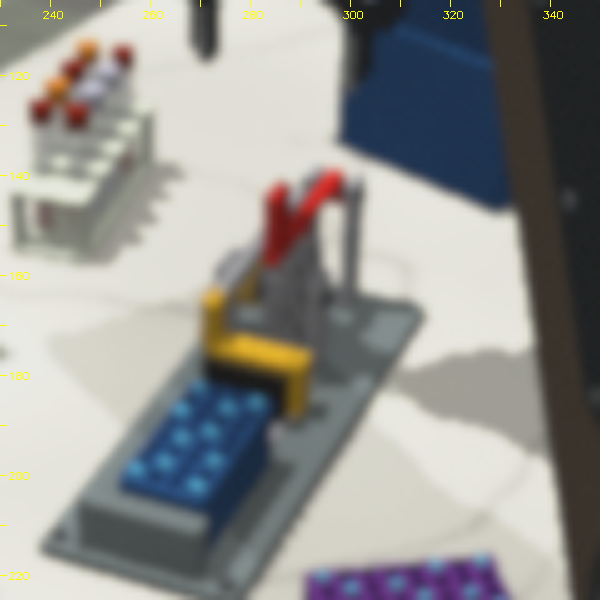

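The pawl is down, with the tab top at side (285,142) as at the start. The jaw is back and the rack is free, with its end at row 92. Next I move over the rack.

```bash
python3 -m handwheel '[[[1,50,-3,10,0,0,0],[1,100,-6,20,0,0,0],[1,138,-8.5,40,0,0,0],[1,138,-8.5,75,0,0,0],[1,138,-8.5,100,0,0,0],[1,138,-8.5,100,0,0,0],[1,138,-8.5,100,0,0,0]]]' 50
python3 - <<'E'
from h import *
s=state();cv2.imwrite("pics/w7.png",capture("wrist"));print(s['ee_pos'],s['ee_rot'])
crop(cv2.imread("pics/w7.png"),110,84,410,384,2,"w7c")
c=cam("wrist",s)
ux=np.array([np.cos(np.radians(11)),np.sin(np.radians(11)),0]);uy=np.array([-ux[1],ux[0],0])
C=np.array([.515,-.07,.062])
print(proj(c,[C+a*.028*ux+b*.055*uy for a,b in((-1,-1),(1,-1),(1,1),(-1,1))]))
E
```

```text
time: 8.0
ee_pos: [0.5149, -0.0702, 0.138]
ee_rot: [-180.0, -0.0, 100.9]
wrist_force: [-0.8, 0.0, 0.7]
grip_width: 0.0854
[ 0.51489306 -0.07016359  0.13795798] [-1.79969633e+02 -1.46941346e-02  1.00923215e+02]
[[227.67007941 270.11068757]
 [297.90775632 270.0009567 ]
 [302.94581727 129.28225113]
 [222.2060143  129.4445096 ]]
```

View pics/w7c.png

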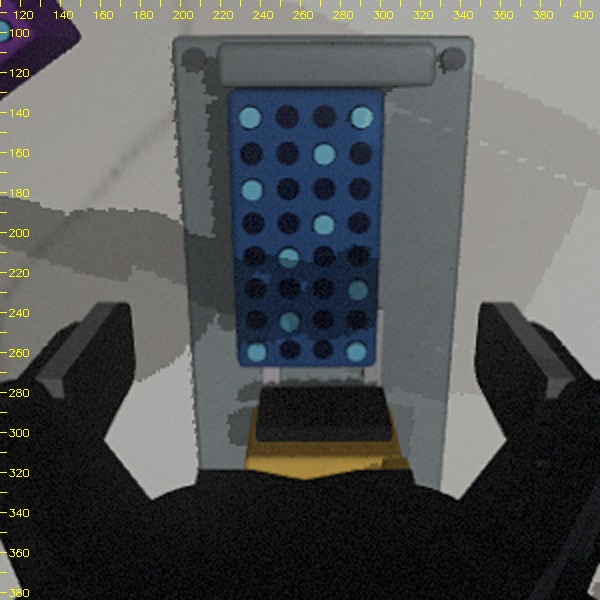

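The rack's top corners, (225,129) to (298,267), match the prediction and it is centred between the fingers. I'll descend and grip.

```bash
python3 -m handwheel '[[[1,0,0,40,0,0,0],[1,0,0,75,0,0,0],[1,0,0,92,0,0,0],[1,0,0,98,0,0,0],[1,0,0,98,0,0,0],[0.5,0,0,98,0,0,0],[0.3,0,0,98,0,0,0],[0.3,0,0,98,0,0,0],[0.3,0,0,98,0,0,0],[0.3,0,0,98,0,0,0]]]' 50
```

```text
time: 9.3
ee_pos: [0.5155, -0.0702, 0.0409]
ee_rot: [179.9, 0.0, 100.9]
wrist_force: [-2.0, 0.3, 11.6]
grip_width: 0.0552
```

```bash
python3 -m handwheel '[[[0.3,0,0,-10,0,0,0],[0.3,0,0,-30,0,0,0],[0.3,0,0,-60,0,0,0],[0.3,0,0,-100,0,0,0],[0.3,0,0,-110,0,0,0],[0.3,0,0,-110,0,0,0]]]' 60
python3 - <<'E'
from h import *
s=state();print(s['wrist_force'],s['grip_width'])
cv2.imwrite("pics/w8.png",capture("wrist"));cv2.imwrite("pics/t8.png",capture("top"))
crop(cv2.imread("pics/w8.png"),110,84,410,384,2,"w8c")
t=cam("top")
ps=[(153,144.5),(193.3,148.5),(188,188.5),(148.3,184)]
q=np.array([atz(t,p,.004) for p in ps]);print(q.round(4),q.mean(0))
E
```

```text
time: 10.05
ee_pos: [0.5151, -0.0701, 0.1503]
ee_rot: [179.9, 0.0, 100.9]
wrist_force: [-0.5, 0.1, -2.6]
grip_width: 0.0554
[-0.50308175  0.05822352 -2.55817859] 0.055429534627265756
[[0.6867 0.3423 0.004 ]
 [0.674  0.2028 0.004 ]
 [0.5374 0.218  0.004 ]
 [0.551  0.355  0.004 ]] [0.61228958 0.27951977 0.004     ]
```

View pics/w8c.png

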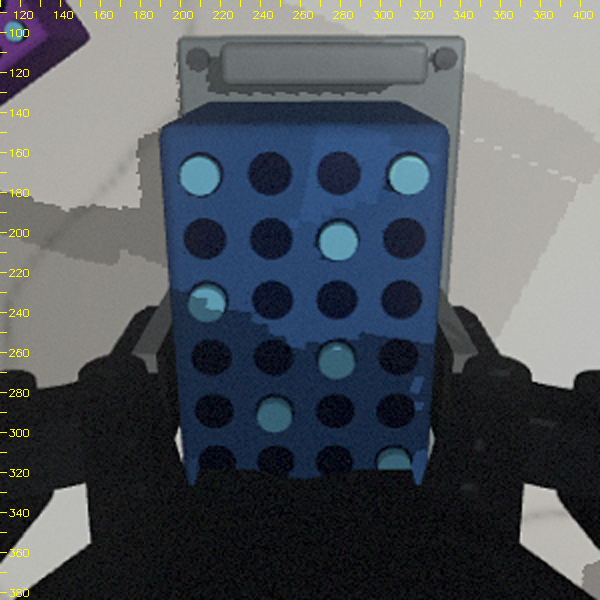

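View pics/t8.png

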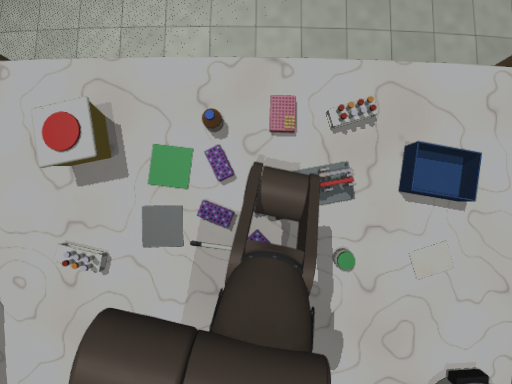

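The rack is held level. Next I carry it over to the green mat.

Run:
```python
from h import *
rel((.6125,.279,.15),95)
```

```text
[324.  162.6  -1.1] [-0.07 -0.03  5.93]
```

```bash
python3 -m handwheel '[[[0.3,15,8,0,0,0,0],[0.3,50,25,0,0,0,1],[0.3,95,48,0,0,0,2],[0.3,140,70,0,0,0,3],[0.3,185,93,0,0,0,4],[0.3,230,115,0,0,0,5],[0.3,270,135,0,0,0,6],[0.3,300,151,0,0,0,6],[0.3,318,160,0,0,0,6],[0.3,324,163,0,0,0,6],[0.3,324,163,0,0,0,6],[0.3,324,163,0,0,0,6]]]'
python3 - <<'E'
from h import *
s=state();print(s['wrist_force'],s['grip_width'])
cv2.imwrite("pics/w9.png",capture("wrist"));cv2.imwrite("pics/s9.png",capture("side"))
rel((.6125,.279,.034),95)
crop(cv2.imread("pics/s9.png"),80,120,340,320,3,"s9c")
E
```

```text
time: 11.65
ee_pos: [0.6133, 0.2778, 0.1498]
ee_rot: [-180.0, 0.0, 94.9]
wrist_force: [0.6, 0.1, -3.1]
grip_width: 0.0552
[ 0.57645576  0.06026978 -3.08862837] 0.05523162274269124
[  1.1  -0.8 116. ] [-0.01  0.01 -0.12]
```

View pics/w9.png

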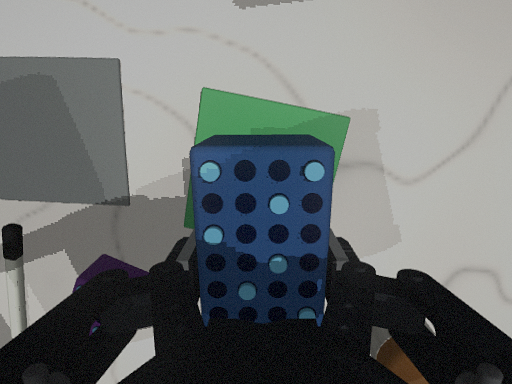

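View pics/s9c.png

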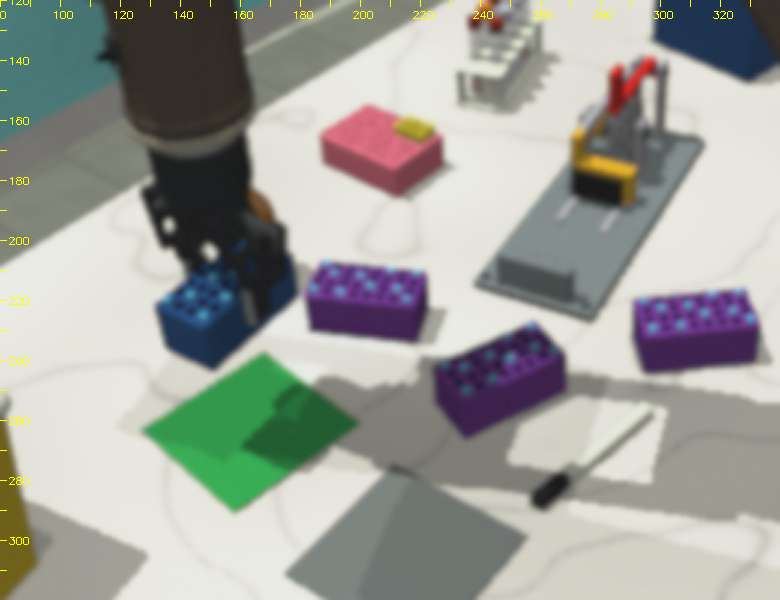

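```bash
python3 - <<'E'
from h import *
c=cam("wrist")
print(atz(c,(203,88),.004),atz(c,(349,118),.004))
E
python3 -m handwheel '[[[0.3,0,0,30,0,0,0],[0.3,0,0,60,0,0,0],[0.3,0,0,85,0,0,0],[0.3,0,0,102,0,0,0],[0.3,0,0,110,0,0,0],[0.3,0,0,114,0,0,0],[0.3,0,0,115.5,0,0,0],[0.3,0,0,116.5,0,0,0],[0.3,0,0,116.5,0,0,0],[0.3,0,0,116.5,0,0,0]]]'
```

```text
[0.55264297 0.3603416  0.004     ] [0.68813447 0.34539999 0.004     ]
time: 13.0
ee_pos: [0.6137, 0.279, 0.0336]
ee_rot: [180.0, -0.0, 94.9]
wrist_force: [1.2, -0.5, -3.3]
grip_width: 0.0554
```

```bash
python3 -m handwheel '[[[0.3,0,0,0.7,0,0,0],[0.3,0,0,1.4,0,0,0],[0.3,0,0,1.4,0,0,0]]]'
```

```text
time: 13.38
ee_pos: [0.6136, 0.279, 0.0329]
ee_rot: [180.0, -0.0, 94.9]
wrist_force: [-3.8, -2.4, 12.7]
grip_width: 0.055
```

Contact, at 12.7 N. I'll release slowly and rise.

```bash
python3 -m handwheel '[[[0.7,0,0,-0.7,0,0,0],[0.85,0,0,-0.7,0,0,0],[1,0,0,-0.7,0,0,0],[1,0,0,-0.7,0,0,0],[1,0,0,-0.7,0,0,0],[1,0,0,-20,0,0,0],[1,0,0,-60,0,0,0],[1,0,0,-110,0,0,0],[1,0,0,-150,0,0,0],[1,0,0,-150,0,0,0]]]'
python3 - <<'E'
from h import *
cv2.imwrite("pics/w10.png",capture("wrist"));cv2.imwrite("pics/s10.png",capture("side"))
crop(cv2.imread("pics/w10.png"),110,0,410,300,2,"w10c")
crop(cv2.imread("pics/s10.png"),80,120,340,320,3,"s10c")
E
```

```text
time: 14.62
ee_pos: [0.6155, 0.2797, 0.1871]
ee_rot: [179.6, -0.1, 94.9]
wrist_force: [0.2, -0.2, -0.9]
grip_width: 0.0851
```

View pics/w10c.png

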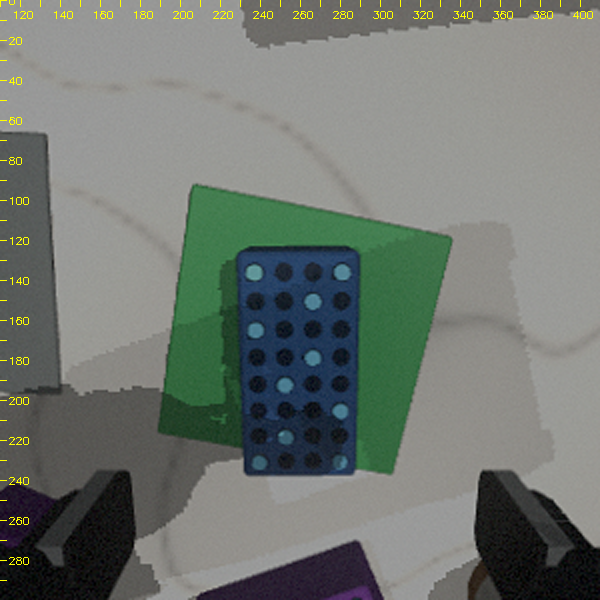

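View pics/s10c.png

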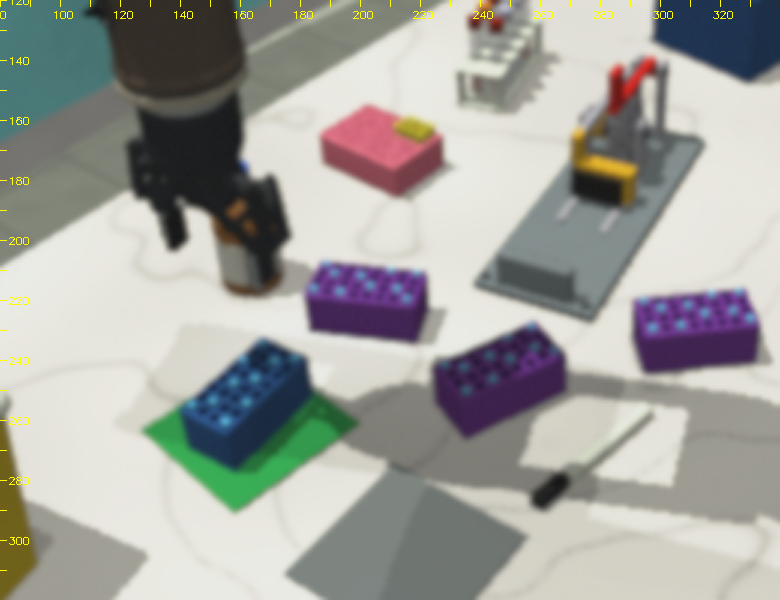

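Run:
```python
from h import *
s=state();c=cam("wrist",s);sd=cam("side",s)
r=np.array([atz(c,p,.054) for p in[(228.5,124),(289,124),(287.5,237),(232.5,237)]])
m=np.array([atz(c,p,.004) for p in[(206.5,92),(336,119),(306,237),(189,216)]])
print(r.mean(0),m.mean(0),(r.mean(0)-m.mean(0))[:2])
r=np.array([atz(sd,(80+x/3,120+y/3),.054) for x,y in[(183,405),(264,340),(311,362),(233,435)]])
m=np.array([atz(sd,(80+x/3,120+y/3),.004) for x,y in[(142,430),(264,353),(358,424),(236,511)]])
print(r.mean(0),m.mean(0),(r.mean(0)-m.mean(0))[:2])
```

```text
[0.61074725 0.28140908 0.054     ] [0.61010386 0.28425704 0.004     ] [ 0.00064339 -0.00284795]
[0.60560938 0.28047145 0.054     ] [0.60848827 0.28574787 0.004     ] [-0.00287888 -0.00527642]
```

Run:
```python
from rig import *
s=state();print(s['time'],s['wrist_force'],s['joint_velocities'].round(2))
print(sign_off())
```

```text
14.725 [-0.88048289 -0.1334087  -0.96705291] [ 0.04  1.8   1.18 -0.   -0.36 -0.06]
the job is handed in; nothing more can be done
None
```

I handed the job in at 14.7 s of the 51 s allowed. The blue rack is standing on the green mat, the jaw is fully back and the pawl is down. Sign-off gives no verdict.

- **Pawl and jaw:** I pinched the red tab, lifted it along its arc by about 0.28 rad, and held it until two wrist pictures showed the jaw had stopped. The jaw travelled about 37 mm, and the rack's free end stayed where it was, to within measuring error. I then lowered the pawl, and its tab returned to its starting position in the side view.
- **Rack:** I lifted it out level and set it down with light contact. The last pictures show it upright and released. Its centre is about 3 mm from the mat's centre in the wrist view and 6 mm in the side view; that gap is calibration error plus my pixel readings.
- **Bystanders:** The tip box and marker look the same as before in the last side picture. The bottle shows clearly there too, standing upright; the gripper partly hid it in the previous picture. The jar is outside that view, and I last saw it in place in the top view at 10 s, after which the arm did not go near it.
- **Robot:** The gripper is open above the rack and the wrist force is near zero, within its usual noise. The arm was still settling slightly at hand-in, with joints moving up to 1.8°/s.

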